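# Fit the two-well block in the thermo-shaker

### The job

Set the thermo-shaker up for large tubes: pull the aluminium block with the two big wells out of the parking rack, where spring balls hold it, feel it into the shaker's empty recess, which has stopped a few millimetres off centre, and press it fully home, level and flush with the shaker's top at both ends, without ramming it. Leave the block with the many small wells snapped in its bay, and everything else where it stands.

Things in the scene. Friction and masses are not known exactly. Their poses are not given: they have to be found in the camera images.
- block_two: Aluminium block with two big round wells (30 mm wide, 17 mm deep, 17.5 mm either side of the middle along x). 110 (its x) x 60 (its y) x 45 mm high, 0.35 to 0.65 kg, lower edges rounded, a groove across each short end for the spring balls. Origin: centre of the underside, z up. Fits either way round. Starts snapped into a rack bay, top 51 mm above the bench, upper 27 mm free on the long sides.
- block_two_top (a point): Centre of the two-well block's top face, 45 mm above its underside; axes as the block's. The metal between the wells here is only 5 mm wide.
- land_a (a point): Middle of the flat land at the +x end of the two-well block's top face, 44 mm from the face's centre, 22 mm long along x and 60 mm along y: a place to press on.
- land_b (a point): The same at the -x end.
- block_many: The other aluminium block, with 18 small dark wells in rows, in the other bay; it stays. Origin: centre of the underside. Same outside: 110 (its x) x 60 (its y) x 45 mm high.
- heater: White thermo-shaker, fixed, 230 (x) x 160 (y) x 85 mm high, control panel on its -x face. Origin: centre of its underside. A block let go in its well slides down and stops on two spring balls, about 19 mm proud. 8 to 20 N at an end pushes it past that end's ball half-way down, then it snaps home. Pressed at one end only, the other stays up and the block wedges askew.
- recess (a point): Middle of the well's orbit, on the shaker's axes, level with its flat top, 85 mm above the bench. The grey well stands wherever the shaker stopped, its centre up to 4.5 mm from here along x and along y (not turned). It yields sideways by 6 N, at most 5 mm from the middle. Its mouth is 112.4 x 62.4 mm (1.2 mm play round the block), 45 mm deep.
- deck (a point): A point on the shaker's flat top, 80 mm in -x from the centre of its outline, 85 mm above the bench. The well has 12 mm walls, level with this top, with a 7 mm gap round them; a spring ball pokes 4.7 mm into the mouth from the middle of each short wall. Fingers do not fit between block and wall: let go, then press from above.
- rack: Grey parking rack, fixed, base plate 160 (x) x 206 (y) x 6 mm, two bays centred 60 mm to its +y and -y, their long sides along its x. Bay side walls are 6 mm thick and reach 24 mm above the bench, end posts 32 mm. Spring balls in the posts hold a block: about 12 N plus its weight pulls it straight up; clear of the walls after 18 mm. Origin: centre of the underside.
- jar: Bystander: small jar, 44 mm wide, 75 mm tall, between rack and shaker. Origin: centre of underside.
- tipbox_a: Bystander: pipette-tip box with amber lid, 89 x 124 x 76 mm, far side of the bench. Origin: centre of underside.
- tipbox_b: Bystander: pipette-tip box with green lid, 89 x 124 x 76 mm, far side of the bench. Origin: centre of underside.
- tuberack: Bystander: blue tube rack, 85 x 135 x 48 mm with tubes, far side of the bench. Origin: centre of underside.
- pipette: Bystander: pipette lying down, 260 mm long, 28 mm thick, along the left side. Origin: under its middle.
- timer: Bystander: flat bench timer, 62 x 62 x 19 mm, along the right side. Origin: centre of underside.
- reagent: Bystander: bottle, 66 mm wide, 140 mm tall, far side of the bench. Origin: centre of underside.

How it is judged:
By the outcome, as a careful person would: the job done as asked, in the order asked, and still so for the second after the job is handed in, with the robot touching nothing.
It also fails if it takes over 67 s, if anything falls off the work surface, if the arm or the gripper's body presses on something with over 40 N, if the wrist force passes 120 N, or if a joint passes its speed limit or range.

### The arm

A 7-joint arm with a two-finger parallel gripper is mounted at the origin on the work surface. World frame = base frame: x ahead of the robot, y to its left, z up, the work surface at z = 0. Lengths are in m, angles in rad, forces in N, time in s.
With the tool pointing down it reaches from about 0.35 to 0.9 m from the base axis. Payload 19.9 kg.
Tool frame: the origin (TCP) lies on the centre line of the jaws, within the pads' length; the fingertips stand 14 mm ahead of it and the grasp point (between the pads) lies 5 mm behind it; z points along the fingers, y is the line along which they close (so a half turn about z gives the same grasp; the last joint's range is limited). The gripper opens to 94 mm and grips with 3 to 60 N. Pads are 16 mm wide; open, the fingers measure 119 mm over their backs; the gripper's body (75 mm by 177 mm) begins 78 mm behind the grasp point.
Start: joints at [-1.208, 0.417, -0.01, 1.614, 0.005, 1.111, -0.053], TCP at [0.246, 0.575, 0.219] pointing down, gripper open.
Joint ranges: [-2.81, 2.81], [-0.39, 2.02], [-1.27, 1.25], [0.06, 2.57], [-1.19, 4.33], [0.19, 2], [-2.82, 2.82]. Speed limits (rad/s): [1.89, 1.89, 2.39, 2.39, 3.01, 3.01, 3.01].

### API

Orientations are given as a rotation vector (axis times angle).
In Python, from cell import manip gives the robot as it stands.
- The arm moves only by the tool carry_out, never from a script. Its argument "plan" is a list that holds one entry, the list of rows, each a list of 5 numbers: the shift along the tool's x, y, z in mm, then the turn about the tool's z in degrees, then the opening, from -1 (shut) to 1 (fully open). In form: [[[dx, dy, dz, turn, jaw], ...]]. A call has 1 to 10 rows; each row is the pose to reach, as a shift and turn from the pose commanded when the call began, along the tool's axes at that moment; what a row does not reach only later rows make up. A row lasts 1/10 s, in which the tool goes at most 50 mm and 8.59 degrees, less where a joint would pass 70% of its speed; a pose out of reach is approached as far as the arm can. A call with a gripper value outside its range is refused whole. The fingers move at their own pace and stop on an object; "newtons" is the grip in N (left out, the last holds). Time passes only in rows, so rows that repeat a pose let the fingers close. It gives the time, the measured TCP pose, the force, the opening and the grip force at its end, in the units of the state.
- manip.get_state(): the state, without advancing time (a new reading comes with each control period).
- manip.snapshot(name): name is "scene" or "top" or "wrist"; returns a dict with "img" (400x640x3 uint8, red, green, blue), "K" (3x3 intrinsics, pixels), "eye" and "rotation" of the camera in the world. Camera axes: x right, y up, looking along -z (the intrinsics and any distortion apply to the point x, -y, -z); pixel columns grow to the right and rows downward; lengths in m; the calibration is good to about 2 mm. A picture is of the moment at which its call begins. There is no depth.
- manip.close_job(): hands the job in; it is judged then, once.
Trained networks look in a picture, given as the dict that the camera call returned (one of the last four; its "shot" number tells which), for a name from the list of things; names that differ only in an ending like _2 or _b are one class to them, and where a whole thing is asked for, a point or a joint stands for the part that bears it (a point fixed in the world has none). Each returns a list of dicts, best first, with "p" (0 to 1); they miss things now and then, are a little off and sometimes report something else, mostly with a low value. They report only what shows in the picture. A call takes as long as a camera call.
- manip.find_in(target, picture): "bbox" ([left, top, right, bottom] in pixels, round what is visible of it).
- manip.trace(target, picture): "mask" (400x640 bool, what is visible of it) and "bbox" ([left, top, right, bottom] in pixels, round what is visible of it).
- manip.pinpoint(target, picture): "uv" ([column, row] in pixels: a listed point, or the origin of a listed thing).
The state is a dict: "t": time; "qpos": joint angles; "qd": joint speeds; "tau": joint torques, N m; "ee_pos": TCP position; "tcp_rot": TCP orientation; "wrist_force": force on the tool from outside, world axes, zero at the start; "torque": the same for the moment, N m; "finger_gap": finger opening in m; "grip_force": force on a finger pad.
Only numpy, scipy, OpenCV 4.12 (cv2) and the standard library are available. Lean on these libraries where they do the work, as an engineer would, in place of code of your own. Each camera call takes 0.05 s, during which the arm holds its last target. There are 200 camera calls.

## Working session

There is one attempt and no reset: what is moved stays moved. The work goes in short steps, Python scripts to look and compute and a tool call to move; the robot and the scene stay as the last step left them, time stands still between calls to the robot, and variables do not carry over. Pictures are saved under pics/ and viewed, at most 10 in all, crops included, and the job is handed in when it is done.

Besides the shell and the picture viewer there is one more tool, called after "Call:" by a JSON object that holds its "fn" and its "kwargs", one argument or row to a line. carry_out: Moves the arm, as the interface text tells. Its arguments: {"type":"object","properties":{"plan":{"type":"array"},"newtons":{"type":"number"}},"required":["plan"]}

```bash
ls; mkdir -p pics
cat > h.py <<'E'
import numpy as np, cv2
from scipy.spatial.transform import Rotation as R
from cell import manip
def shot(n,save=None):
    s=manip.snapshot(n)
    if save: cv2.imwrite('pics/'+save,s['img'][:,:,::-1])
    return s
def ray(s,uv):
    K=np.array(s['K']);d=np.linalg.inv(K)@[uv[0],uv[1],1]
    Rm=np.array(s['rotation'])
    if Rm.shape!=(3,3): Rm=R.from_rotvec(Rm).as_matrix()
    return np.array(s['eye']),Rm@np.array([d[0],-d[1],-d[2]])
def at(s,uv,z):
    e,d=ray(s,uv);return e+d*(z-e[2])/d[2]
def proj(s,p):
    Rm=np.array(s['rotation'])
    c=Rm.T@(np.array(p)-np.array(s['eye']));v=np.array(s['K'])@[c[0],-c[1],-c[2]];return v[:2]/v[2]
E
python3 - <<'E'
from h import *
st=manip.get_state();print({k:np.round(v,3) for k,v in st.items()})
s=shot('top','top1.png');print([k for k in s],s['eye'],s['rotation'],s['K'])
for n,z in [('block_two_top',.051),('land_a',.051),('land_b',.051),('recess',.085),('deck',.085),('block_many',0.006),('rack',0),('heater',0),('jar',0)]:
    for r in manip.pinpoint(n,s)[:2]: print(n,round(r['p'],2),np.round(r['uv'],1),np.round(at(s,r['uv'],z),4))
E
```

```text
pics
{'t': np.float64(0.0), 'qpos': array([-1.209,  0.418, -0.01 ,  1.614,  0.005,  1.111, -0.053]), 'qd': array([-0.   ,  0.   , -0.   , -0.   , -0.002,  0.002, -0.001]), 'tau': array([ 1.0000e-03, -8.5123e+01,  6.4000e-01, -4.2600e+01, -4.9000e-02,
        1.9000e-02, -0.0000e+00]), 'ee_pos': array([0.245, 0.574, 0.219]), 'tcp_rot': array([-6.300e-01, -3.078e+00,  2.000e-03]), 'wrist_force': array([-0.014,  0.185,  0.712]), 'torque': array([-0.02 ,  0.014, -0.011]), 'grip_force': np.float64(0.0), 'finger_gap': np.float64(0.094)}
['img', 'K', 'eye', 'rotation', 'shot'] [0.491676   0.00653796 1.27621757] [ 0.07441077 -0.10466656 -1.54543606] [[361.47290765   0.         316.95581935]
 [  0.         361.47290765 196.69974193]
 [  0.           0.           1.        ]]
block_two_top 0.63 [269.4 222.9] [0.5398 0.1429 0.051 ]
land_a 0.88 [273.  214.1] [0.5698 0.1319 0.051 ]
land_a 0.57 [273.8 237.4] [0.4915 0.1264 0.051 ]
land_b 0.88 [273.  214.1] [0.5698 0.1319 0.051 ]
land_b 0.57 [273.8 237.4] [0.4915 0.1264 0.051 ]
recess 0.72 [373.9 222.2] [ 0.5487 -0.2049  0.085 ]
deck 0.66 [372.6 255.3] [ 0.4406 -0.2011  0.085 ]
block_many 0.89 [239.9 225.6] [0.5298 0.2503 0.006 ]
block_many 0.17 [271.5 210.1] [0.5866 0.1422 0.006 ]
heater 0.55 [370. 230.] [ 0.525  -0.2063  0.    ]
jar 0.59 [307.2 194.5] [0.6456 0.0183 0.    ]
```

View pics/top1.png

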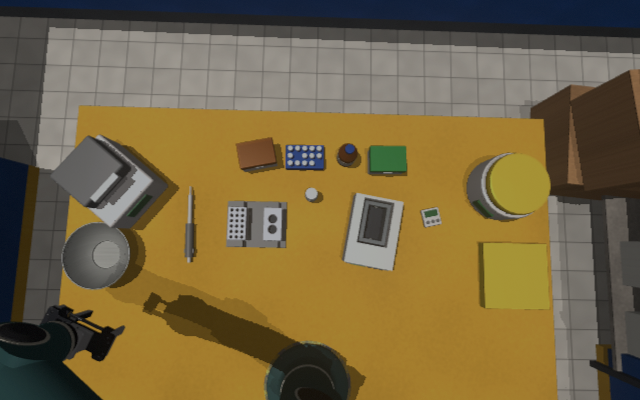

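The top view shows the rack near (257,224), with the two-well block on its right bay at (272,223). The shaker is at (374,232), turned by about 8°, and its recess is at (375,222). I'll move above the block and turn the tool to match its axis.

Call:
{"fn": "carry_out", "kwargs": {
  "plan": [
    [[-45, -29, -10, -5, 1], [-90, -58, -20, -10, 1], [-135, -88, -30, -15, 1], [-175, -115, -40, -20, 1], [-220, -143, -50, -23, 1], [-265, -172, -60, -23, 1], [-310, -202, -60, -23, 1], [-355, -230, -60, -23, 1], [-400, -260, -60, -23, 1], [-437, -285, -60, -23, 1]]
  ]
}}

```text
t: 1.5
ee_pos: [0.5215, 0.1618, 0.2798]
tcp_rot: [0.004, 3.141, 0.0]
wrist_force: [1.7, 0.4, 0.2]
finger_gap: 0.0943
grip_force: 0.0
```

Run:
```python
from h import *
st=manip.get_state();print({k:np.round(st[k],4) for k in ['t','ee_pos','tcp_rot','wrist_force']})
s=shot('wrist','w1.png');print(s['eye'])
for n,z in [('block_two_top',.051),('land_a',.051),('block_many',0.006),('rack',0),('recess',.085)]:
    for r in manip.pinpoint(n,s)[:2]: print(n,round(r['p'],2),np.round(r['uv'],1),np.round(at(s,r['uv'],z),4))
for r in manip.trace('block_two',s)[:2]:
    print(r['p'],r['bbox'])
```

```text
{'t': np.float64(1.5), 'ee_pos': array([0.5215, 0.1618, 0.2798]), 'tcp_rot': array([3.5000e-03, 3.1409e+00, 5.0000e-04]), 'wrist_force': array([1.7384, 0.4357, 0.1766])}
[0.45193492 0.16036898 0.4436647 ]
block_two_top 0.92 [294.9 185. ] [0.535  0.1273 0.051 ]
land_a 0.77 [294.3 154.1] [0.4933 0.1275 0.051 ]
land_a 0.76 [294.6 216.6] [0.5798 0.1259 0.051 ]
block_many 0.78 [381.8 178.3] [0.5345 0.2541 0.006 ]
rack 0.75 [338.6 180.2] [0.5384 0.1897 0.    ]
recess 0.92 [ 21.2 199.4] [ 0.5453 -0.2125  0.085 ]
0.73 [274.0, 142.5, 319.8, 221.6]
```

View pics/w1.png

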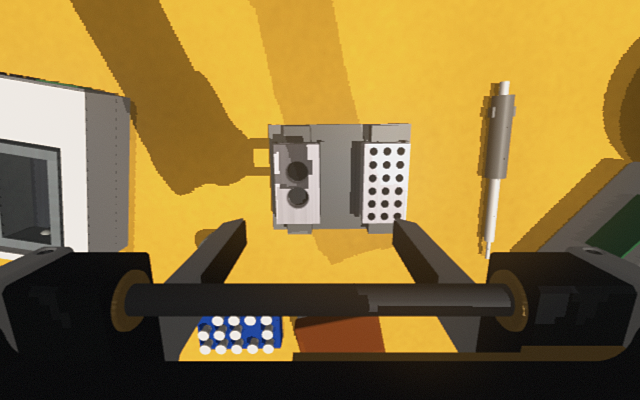

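The wrist view shows the two-well block at (297,184), its long side almost exactly along world x. The 18-well block is at (385,183). I'll go lower and refine.

Call:
{"fn": "carry_out", "kwargs": {
  "plan": [
    [[-7, -17, 40, 0, 1], [-10, -25, 70, 0, 1], [-10, -25, 70, 0, 1]]
  ]
}}

```text
t: 2.15
ee_pos: [0.5287, 0.1382, 0.2063]
tcp_rot: [-0.003, -3.137, 0.003]
wrist_force: [-0.3, -0.5, 0.6]
finger_gap: 0.0941
grip_force: 0.0
```

Run:
```python
from h import *
st=manip.get_state();print({k:np.round(st[k],4) for k in ['t','ee_pos','tcp_rot','qd']})
s=shot('wrist','w2.png');print(s['eye'])
for n,z in [('block_two_top',.051),('land_a',.051),('block_many',0.006),('rack',0),('recess',.085)]:
    for r in manip.pinpoint(n,s)[:2]: print(n,round(r['p'],2),np.round(r['uv'],1),np.round(at(s,r['uv'],z),4))
g=cv2.cvtColor(s['img'],cv2.COLOR_RGB2GRAY)
l=cv2.createLineSegmentDetector().detect(g)[0][:,0]
for a in l:
    p,q=at(s,a[:2],.051),at(s,a[2:],.051);d=q-p;L=np.hypot(*d[:2])
    if L>.03 and abs(p[1]-.19)<.13 and abs(p[0]-.535)<.12: print(np.round(p[:2],4),np.round(q[:2],4),np.round(a),round(np.degrees(np.arctan2(d[1],d[0])),1))
```

```text
{'t': np.float64(2.15), 'ee_pos': array([0.5287, 0.1382, 0.2063]), 'tcp_rot': array([-0.0032, -3.1366,  0.0033]), 'qd': array([-0.017 , -0.0498, -0.0126, -0.0744,  0.0088,  0.0794, -0.0309])}
[0.46009669 0.13714517 0.3706139 ]
block_two_top 0.94 [313.4 193.4] [0.5353 0.1298 0.051 ]
land_a 0.87 [311.8 228.5] [0.5764 0.1277 0.051 ]
land_a 0.61 [310.3 152.9] [0.4907 0.1268 0.051 ]
block_many 0.6 [410. 182.] [0.5315 0.2497 0.006 ]
rack 0.83 [360.9 185.2] [0.5367 0.1893 0.    ]
[0.4793 0.2188] [0.5643 0.2193] [397. 142. 393. 218.] 0.3
[0.4793 0.2772] [0.4794 0.2189] [452. 142. 397. 142.] -89.9
[0.6432 0.2492] [0.5905 0.217 ] [414. 281. 390. 240.] -148.5
[0.5766 0.2525] [0.6439 0.3206] [421. 229. 474. 282.] 45.4
[0.5449 0.0997] [0.5881 0.1003] [286. 202. 288. 238.] 0.8
[0.6446 0.2791] [0.6451 0.3312] [439. 283. 483. 283.] 89.5
[0.5896 0.1018] [0.5897 0.1593] [289. 239. 339. 239.] 89.9
[0.4547 0.194 ] [0.4561 0.241 ] [374. 118. 419. 119.] 88.3
[0.4555 0.0922] [0.4554 0.151 ] [277. 119. 333. 119.] 90.1
[0.5251 0.0924] [0.4672 0.0918] [279. 184. 277. 131.] -179.4
[0.5942 0.0935] [0.5294 0.0915] [282. 243. 279. 188.] -178.2
[0.5305 0.0909] [0.5304 0.0592] [278. 189. 249. 189.] -90.2
[0.4763 0.228 ] [0.4763 0.2584] [406. 139. 434. 139.] 90.0
[0.5881 0.1603] [0.4817 0.1595] [340. 238. 341. 144.] -179.6
[0.5716 0.1977] [0.4766 0.1976] [373. 224. 377. 139.] -179.9
[0.6039 0.1464] [0.6039 0.1145] [328. 251. 301. 251.] -90.0
[0.4543 0.1536] [0.4544 0.1914] [336. 118. 372. 118.] 89.8
[0.5868 0.2797] [0.4806 0.2792] [444. 237. 454. 143.] -179.7
[0.5949 0.1954] [0.5953 0.1493] [371. 244. 331. 244.] -89.5
[0.5169 0.2115] [0.5761 0.2121] [388. 177. 386. 228.] 0.5
[0.5679 0.2235] [0.6346 0.2764] [396. 221. 438. 275.] 38.4
[0.6237 0.2129] [0.6321 0.1779] [385. 266. 355. 273.] -76.5
[0.5865 0.0851] [0.5335 0.0849] [275. 237. 273. 192.] -179.8
[0.4569 0.1849] [0.4571 0.1549] [366. 120. 337. 121.] -89.6
```

View pics/w2.png

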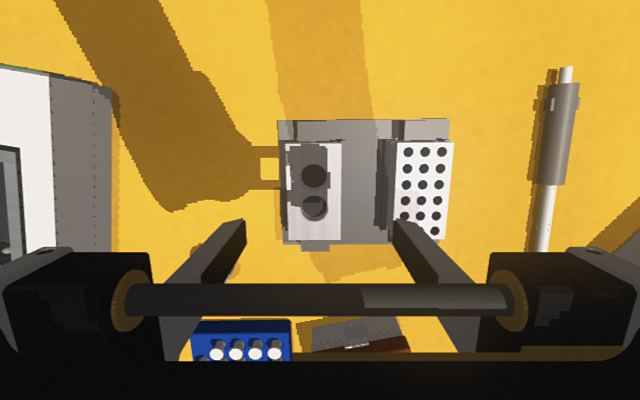

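The block's top edges run x 0.481–0.590 and y 0.100–0.160, so its centre is (0.535, 0.130) with yaw near 0. Its size checks out at 109×59 mm. Descending.

Call:
{"fn": "carry_out", "kwargs": {
  "plan": [
    [[-4, -5, 40, 0, 1], [-6, -8, 80, 0, 1], [-6, -8, 110, 0, 1], [-6, -8, 110, 0, 1], [-6, -8, 110, 0, 1]]
  ]
}}

```text
t: 2.95
ee_pos: [0.5371, 0.131, 0.1007]
tcp_rot: [0.003, 3.141, 0.0]
wrist_force: [0.5, -0.4, 0.8]
finger_gap: 0.0939
grip_force: 0.0
```

Run:
```python
from h import *
st=manip.get_state();print({k:np.round(st[k],4) for k in ['t','ee_pos','tcp_rot','qd','wrist_force']})
print(R.from_rotvec(st['tcp_rot']).as_matrix().round(4))
```

```text
{'t': np.float64(2.95), 'ee_pos': array([0.5371, 0.131 , 0.1007]), 'tcp_rot': array([3.3000e-03, 3.1409e+00, 3.0000e-04]), 'qd': array([-0.0023, -0.026 ,  0.0057, -0.0154,  0.0008,  0.0015,  0.001 ]), 'wrist_force': array([ 0.55  , -0.3549,  0.7654])}
[[-1.0e+00  2.1e-03  7.0e-04]
 [ 2.1e-03  1.0e+00  2.0e-04]
 [-7.0e-04  2.0e-04 -1.0e+00]]
```

Call:
{"fn": "carry_out", "kwargs": {
  "plan": [
    [[2, -1, 30, 0, 1], [2, -1, 50, 0, 1], [2, -1, 58, 0, 1], [2, -1, 58, 0, 1], [2, -1, 58, 0, 0.4], [2, -1, 58, 0, 0.2], [2, -1, 58, 0, 0.0], [2, -1, 58, 0, -0.2], [2, -1, 58, 0, -0.2], [2, -1, 58, 0, -0.2]]
  ],
  "newtons": 50
}}

```text
t: 3.95
ee_pos: [0.5347, 0.1305, 0.0418]
tcp_rot: [0.003, 3.141, 0.001]
wrist_force: [-1.9, 5.3, 5.7]
finger_gap: 0.0596
grip_force: 50.0
```

Call:
{"fn": "carry_out", "kwargs": {
  "plan": [
    [[0, 0, -3, 0, -0.2], [0, 0, -6, 0, -0.2], [0, 0, -10, 0, -0.2], [0, 0, -15, 0, -0.2], [0, 0, -20, 0, -0.2], [0, 0, -40, 0, -0.2], [0, 0, -80, 0, -0.2], [0, 0, -120, 0, -0.2], [0, 0, -140, 0, -0.2], [0, 0, -140, 0, -0.2]]
  ]
}}

```text
t: 4.95
ee_pos: [0.5356, 0.1295, 0.1838]
tcp_rot: [0.004, 3.138, 0.002]
wrist_force: [0.5, -0.9, -6.1]
finger_gap: 0.0598
grip_force: 50.0
```

Run:
```python
from h import *
st=manip.get_state();print({k:np.round(st[k],4) for k in ['t','ee_pos','tcp_rot','wrist_force','torque']})
s=shot('top');w=shot('wrist','w3.png')
for c in (s,w):
  for n,z in [('block_two_top',st['ee_pos'][2]+.009),('recess',.085),('deck',.085),('block_many',0.006)]:
    for r in manip.pinpoint(n,c)[:2]: print(n,round(r['p'],2),np.round(r['uv'],1),np.round(at(c,r['uv'],z),4))
```

```text
{'t': np.float64(4.95), 'ee_pos': array([0.5356, 0.1295, 0.1838]), 'tcp_rot': array([4.4000e-03, 3.1379e+00, 1.6000e-03]), 'wrist_force': array([ 0.5222, -0.8995, -6.0782]), 'torque': array([-0.0212,  0.0146,  0.0151])}
recess 0.86 [373.2 220.5] [ 0.5543 -0.2025  0.085 ]
deck 0.83 [372.1 252.6] [ 0.4493 -0.1994  0.085 ]
block_two_top 0.72 [318.5 248. ] [0.5331 0.1274 0.1928]
block_many 0.57 [425.4 181.7] [0.5335 0.2517 0.006 ]
block_many 0.26 [ 33. 167.] [ 0.5149 -0.2021  0.006 ]
```

View pics/w3.png

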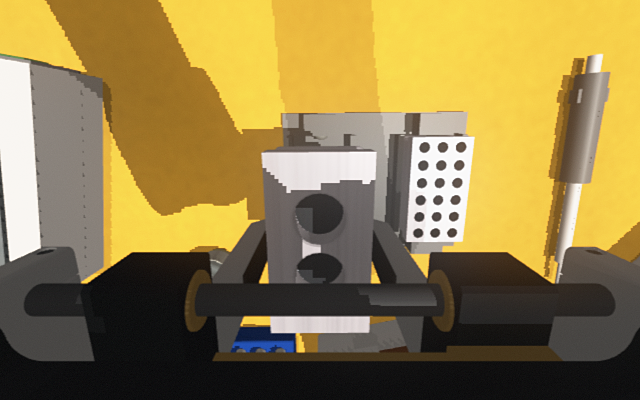

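The block is out and level in the jaws. The 18-well block is still in its bay at (440,188). I'll carry it beside the shaker, where the wrist camera can see the recess to the left of the block.

Call:
{"fn": "carry_out", "kwargs": {
  "plan": [
    [[-10, -30, -15, 0, -0.2], [-20, -65, -30, 0, -0.2], [-32, -105, -50, 0, -0.2], [-45, -150, -65, 0, -0.2], [-55, -190, -65, 0, -0.2], [-65, -210, -65, 0, -0.2], [-65, -220, -65, 0, -0.2], [-65, -220, -65, 0, -0.2], [-65, -220, -65, 0, -0.2], [-65, -220, -65, 0, -0.2]]
  ]
}}

```text
t: 6.45
ee_pos: [0.5989, -0.089, 0.2464]
tcp_rot: [-0.001, -3.141, -0.001]
wrist_force: [-0.7, 0.1, -4.8]
finger_gap: 0.0599
grip_force: 50.0
```

Run:
```python
from h import *
st=manip.get_state();print({k:np.round(st[k],4) for k in ['t','ee_pos','tcp_rot','qd']})
w=shot('wrist','w4.png')
for n,z in [('recess',.085),('deck',.085),('heater',0)]:
    for r in manip.pinpoint(n,w)[:2]: print(n,round(r['p'],2),np.round(r['uv'],1),np.round(at(w,r['uv'],z),4))
g=cv2.cvtColor(w['img'],cv2.COLOR_RGB2GRAY)
for a in cv2.createLineSegmentDetector().detect(g)[0][:,0]:
    p,q=at(w,a[:2],.085),at(w,a[2:],.085);d=q-p;L=np.hypot(*d[:2])
    if L>.025 and max(a[1],a[3])<270 and max(a[0],a[2])<320: print(np.round(a),np.round(p[:2],4),np.round(q[:2],4),round(np.degrees(np.arctan2(d[1],d[0])),1))
```

```text
{'t': np.float64(6.45), 'ee_pos': array([ 0.5989, -0.089 ,  0.2464]), 'tcp_rot': array([-8.0000e-04, -3.1415e+00, -8.0000e-04]), 'qd': array([-0.0011, -0.0009,  0.004 , -0.0028,  0.    , -0.0002,  0.0008])}
recess 0.56 [204.4 141.3] [ 0.5497 -0.2146  0.085 ]
deck 0.79 [215.1  27.8] [ 0.4386 -0.1937  0.085 ]
deck 0.18 [210.  279.7] [ 0.7154 -0.2232  0.085 ]
heater 0.67 [232.  114.5] [ 0.5197 -0.2069  0.    ]
[131. 252. 229. 251.] [ 0.679  -0.3141] [ 0.6772 -0.1969] 90.9
[260.  76. 254. 128.] [ 0.483  -0.1517] [ 0.536  -0.1608] -9.7
[163.  56. 259.  74.] [ 0.4648 -0.2488] [ 0.4817 -0.1521] 80.1
[ 55. 161.  85. 154.] [ 0.5713 -0.3814] [ 0.5637 -0.3468] 102.4
[ 92. 170.  60. 177.] [ 0.581  -0.3422] [ 0.5891 -0.3786] -77.4
[243. 211. 157. 198.] [ 0.629  -0.1773] [ 0.6125 -0.2742] -99.7
[253. 131. 244. 212.] [ 0.5385 -0.161 ] [ 0.6292 -0.1765] -9.7
[ 10. 261.  44. 246.] [ 0.69   -0.4596] [ 0.6718 -0.4152] 112.3
[ 44. 247.  72. 246.] [ 0.6727 -0.415 ] [ 0.6715 -0.3822] 92.1
[280. 147. 299.   6.] [ 0.5558 -0.1333] [ 0.419  -0.1101] 170.3
[232. 250. 251. 222.] [ 0.676  -0.1942] [ 0.6417 -0.16
[... 1216 characters left out ...]

[314. 232. 314. 206.] [ 0.6539 -0.0968] [ 0.6221 -0.0966] 179.6
[183.  78. 240.  89.] [ 0.4857 -0.2307] [ 0.496  -0.1722] 80.1
[  1. 253.   1. 232.] [ 0.6803 -0.4677] [ 0.6535 -0.461 ] 166.1
[176. 182. 182.  79.] [ 0.5944 -0.2505] [ 0.4867 -0.2322] 170.3
[241. 201. 249. 131.] [ 0.6162 -0.1791] [ 0.5384 -0.1657] 170.3
[229. 192. 177. 183.] [ 0.6058 -0.1917] [ 0.596  -0.2497] -99.7
[ 11. 226.  17. 253.] [ 0.6462 -0.4481] [ 0.6803 -0.449 ] -1.5
[300.  98. 297. 124.] [ 0.5053 -0.1102] [ 0.5319 -0.1137] -7.6
[241. 204. 167. 192.] [ 0.6199 -0.1798] [ 0.6061 -0.262 ] -99.5
[187.  65. 212.  70.] [ 0.4733 -0.2254] [ 0.4775 -0.2004] 80.4
[192. 174. 198.  87.] [ 0.586  -0.2313] [ 0.494  -0.2157] 170.3
```

View pics/w4.png

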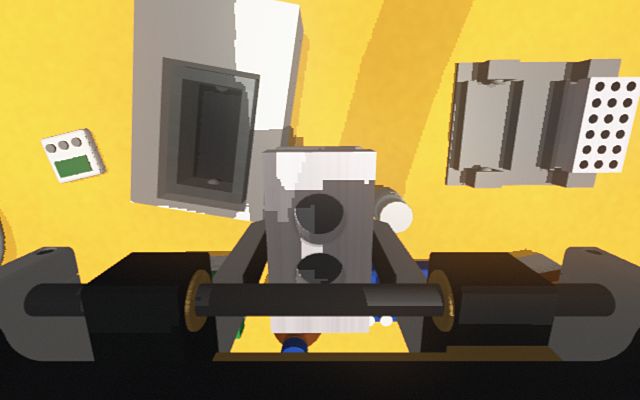

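The wrist view shows the grey well mouth at (183,78)–(240,89)–(231,191)–(177,183). Back-projected to z = 0.085 this is 111.7×62 mm, centred at (0.546, −0.211) with yaw −9.7°, which matches the given size. I'll move above it.

Call:
{"fn": "carry_out", "kwargs": {
  "plan": [
    [[20, -40, 0, 5, -0.2], [40, -80, 0, 9.7, -0.2], [53, -110, 20, 9.7, -0.2], [53, -121, 60, 9.7, -0.2], [53, -121, 90, 9.7, -0.2], [53, -121, 95, 9.7, -0.2], [53, -121, 95, 9.7, -0.2], [53, -121, 95, 9.7, -0.2]]
  ]
}}

```text
t: 7.45
ee_pos: [0.5467, -0.2113, 0.1531]
tcp_rot: [0.268, 3.128, -0.001]
wrist_force: [-0.6, -0.4, -4.7]
finger_gap: 0.0598
grip_force: 50.0
```

Run:
```python
from h import *
st=manip.get_state();print({k:np.round(st[k],4) for k in ['t','ee_pos','tcp_rot','qd','wrist_force','torque']})
M=R.from_rotvec(st['tcp_rot']).as_matrix();print(M.round(4))
print('shift mm',(M.T@(np.array([.5455,-.2103,.146])-st['ee_pos'])*1000).round(1),'yaw',np.degrees(np.arctan2(-M[1,0],-M[0,0])))
s=shot('scene','s1.png')
```

```text
{'t': np.float64(7.45), 'ee_pos': array([ 0.5467, -0.2113,  0.1531]), 'tcp_rot': array([ 2.680e-01,  3.128e+00, -6.000e-04]), 'qd': array([-0.0005, -0.0088,  0.0039, -0.0003, -0.0005, -0.0034,  0.0026]), 'wrist_force': array([-0.5836, -0.4326, -4.7083]), 'torque': array([-0.0138, -0.0045, -0.0062])}
[[-9.854e-01  1.701e-01  2.000e-03]
 [ 1.701e-01  9.854e-01 -6.000e-04]
 [-2.100e-03 -2.000e-04 -1.000e+00]]
shift mm [1.4 0.8 7.1] yaw -9.794572001986511
```

View pics/s1.png

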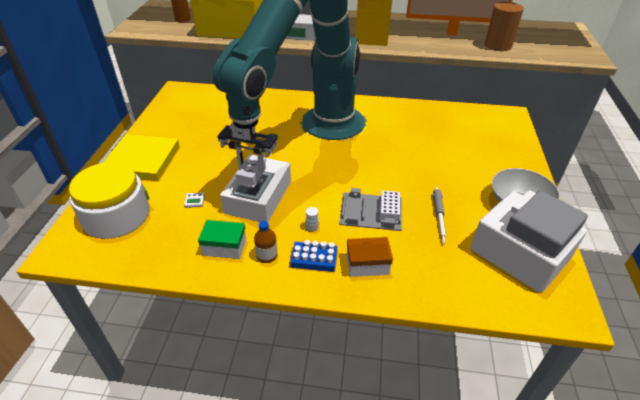

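Call:
{"fn": "carry_out", "kwargs": {
  "plan": [
    [[1.4, 0.8, 15, 0, -0.2], [1.4, 0.8, 25, 0, -0.2], [1.4, 0.8, 29, 0, -0.2], [1.4, 0.8, 31, 0, -0.2], [1.4, 0.8, 32, 0, -0.2], [1.4, 0.8, 33, 0, -0.2], [1.4, 0.8, 34, 0, -0.2], [1.4, 0.8, 34, 0, -0.2]]
  ]
}}

```text
t: 8.3
ee_pos: [0.5445, -0.2104, 0.1175]
tcp_rot: [0.269, 3.13, -0.0]
wrist_force: [-0.1, -0.3, -5.8]
finger_gap: 0.0591
grip_force: 50.0
```

No contact force, with the underside about 3 mm below the mouth. Continuing gently.

Call:
{"fn": "carry_out", "kwargs": {
  "plan": [
    [[0, 0, 2, 0, -0.2], [0, 0, 4, 0, -0.2], [0, 0, 6, 0, -0.2], [0, 0, 8, 0, -0.2], [0, 0, 10, 0, -0.2], [0, 0, 12, 0, -0.2], [0, 0, 13, 0, -0.2], [0, 0, 13, 0, -0.2]]
  ]
}}

```text
t: 9.1
ee_pos: [0.5444, -0.2103, 0.1042]
tcp_rot: [-0.269, -3.13, -0.0]
wrist_force: [0.3, 2.4, -6.7]
finger_gap: 0.0595
grip_force: 50.0
```

It slid in about 17 mm freely. Releasing, then rising.

Call:
{"fn": "carry_out", "kwargs": {
  "plan": [
    [[0, 0, 0, 0, 0.35], [0, 0, 0, 0, 0.5], [0, 0, 0, 0, 0.8], [0, 0, 0, 0, 0.8], [0, 0, -30, 0, 0.8], [0, 0, -70, 0, 0.8], [0, 0, -110, 0, 0.8], [0, 0, -120, 0, 0.8], [0, 0, -120, 0, 0.8]]
  ]
}}

```text
t: 10.0
ee_pos: [0.5452, -0.2107, 0.226]
tcp_rot: [0.269, 3.127, -0.001]
wrist_force: [0.4, 0.9, -0.7]
finger_gap: 0.0847
grip_force: 0.0
```

Run:
```python
from h import *
st=manip.get_state();print({k:np.round(st[k],4) for k in ['t','ee_pos','tcp_rot','wrist_force']})
M=R.from_rotvec(st['tcp_rot']).as_matrix()
w=shot('wrist','w5.png')
for n in ['block_two_top','land_a']:
    for r in manip.pinpoint(n,w)[:2]:
        p=at(w,r['uv'],.104);print(n,round(r['p'],2),np.round(r['uv'],1),np.round(p,4),'shift',(M.T@(p-st['ee_pos'])*1000).round(1))
```

```text
{'t': np.float64(10.0), 'ee_pos': array([ 0.5452, -0.2107,  0.226 ]), 'tcp_rot': array([ 2.690e-01,  3.127e+00, -7.000e-04]), 'wrist_force': array([ 0.4248,  0.9073, -0.7331])}
block_two_top 0.71 [321.3 197.7] [ 0.5496 -0.2111  0.104 ] shift [ -4.1   0.4 122. ]
land_a 0.85 [318.1 234.6] [ 0.5876 -0.221   0.104 ] shift [-43.2  -2.8 122.1]
land_a 0.63 [320.5 155.5] [ 0.5082 -0.2048  0.104 ] shift [ 37.8  -0.4 121.8]
```

View pics/w5.png

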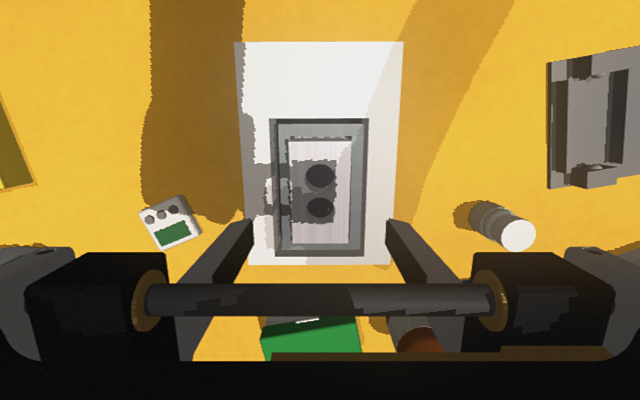

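The block sits proud and centred in the well at (320,197). I'll turn the gripper a quarter turn so that its two fingertips can press both lands together.

Run:
```python
from h import *
print(manip.get_state()['qpos'].round(3))
```

```text
[-0.002  0.359  0.402  1.728 -0.155  1.089  1.849]
```

Call:
{"fn": "carry_out", "kwargs": {
  "plan": [
    [[0, 0, 0, 8.5, 0.66], [0, 0, 0, 17, 0.66], [0, 0, 0, 25.5, 0.66], [0, 0, 0, 34, 0.66], [0, 0, 0, 42.5, 0.66], [0, 0, 0, 51, 0.66], [0, 0, 0, 59.5, 0.66], [0, 0, 0, 68, 0.66], [0, 0, 0, 76.5, 0.66], [0, 0, 0, 85, 0.66]]
  ]
}}

```text
t: 11.15
ee_pos: [0.5439, -0.2103, 0.2229]
tcp_rot: [-2.319, -2.118, 0.003]
wrist_force: [-0.2, 0.1, -1.0]
finger_gap: 0.0778
grip_force: 0.0
```

Run:
```python
from h import *
st=manip.get_state();print({k:np.round(st[k],4) for k in ['t','ee_pos','tcp_rot','qpos','finger_gap']})
M=R.from_rotvec(st['tcp_rot']).as_matrix();print(M.round(4))
print('yaw of y axis',np.degrees(np.arctan2(M[1,1],M[0,1])),(M.T@(np.array([.545,-.2108,.122])-st['ee_pos'])*1000).round(1))
```

```text
{'t': np.float64(11.15), 'ee_pos': array([ 0.5439, -0.2103,  0.2229]), 'tcp_rot': array([-2.3188, -2.1175,  0.0027]), 'qpos': array([-0.2235,  0.4087,  0.7007,  1.7344, -0.2895,  1.1067,  0.4775]), 'finger_gap': np.float64(0.0778)}
[[ 9.050e-02  9.959e-01 -2.200e-03]
 [ 9.959e-01 -9.050e-02 -1.000e-04]
 [-3.000e-04 -2.200e-03 -1.000e+00]]
yaw of y axis -5.1951896533280415 [ -0.4   1.3 100.9]
```

Call:
{"fn": "carry_out", "kwargs": {
  "plan": [
    [[0, 1, 30, 4.6, 0.66], [0, 1, 70, 4.6, 0.66], [0, 1, 95, 4.6, 0.66], [0, 1, 101, 4.6, 0.66], [0, 1, 101, 4.6, 0.66], [0, 1, 101, 4.6, 0.66]]
  ]
}}

```text
t: 11.75
ee_pos: [0.5458, -0.2109, 0.1243]
tcp_rot: [2.396, 2.03, 0.0]
wrist_force: [-0.2, 0.5, 0.7]
finger_gap: 0.0782
grip_force: 0.0
```

Run:
```python
from h import *
st=manip.get_state();print({k:np.round(st[k],4) for k in ['t','ee_pos','wrist_force','torque','finger_gap']})
M=R.from_rotvec(st['tcp_rot']).as_matrix();print(M.round(4))
print('yaw of y axis',np.degrees(np.arctan2(M[1,1],M[0,1])),(M.T@(np.array([.545,-.2108,.118])-st['ee_pos'])*1000).round(1))
shot('wrist','w6.png')
```

```text
{'t': np.float64(11.75), 'ee_pos': array([ 0.5458, -0.2109,  0.1243]), 'wrist_force': array([-0.1818,  0.5141,  0.6628]), 'torque': array([-0.0945,  0.0799, -0.0028]), 'finger_gap': np.float64(0.0782)}
[[ 1.642e-01  9.864e-01  7.000e-04]
 [ 9.864e-01 -1.642e-01 -5.000e-04]
 [-4.000e-04  8.000e-04 -1.000e+00]]
yaw of y axis -9.44791578220243 [-0.  -0.8  6.3]
```

View pics/w6.png

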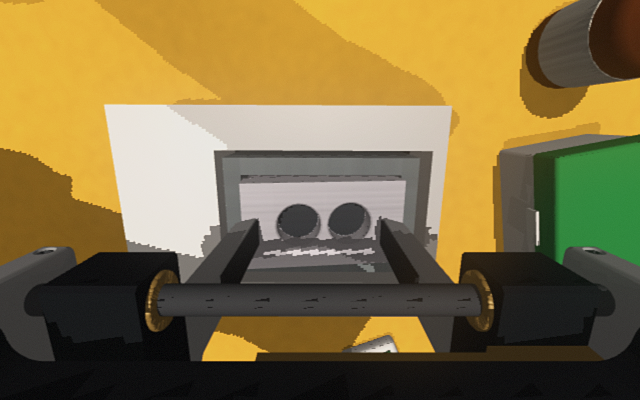

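The fingers stand over both end lands, with the wells at (299,220) and (349,218) between them. Pressing gently.

Call:
{"fn": "carry_out", "kwargs": {
  "plan": [
    [[0, -1, 3, 0, 0.66], [0, -1, 5, 0, 0.66], [0, -1, 6, 0, 0.66], [0, -1, 7, 0, 0.66], [0, -1, 8, 0, 0.66], [0, -1, 9, 0, 0.66], [0, -1, 10, 0, 0.66], [0, -1, 11, 0, 0.66], [0, -1, 12, 0, 0.66]]
  ]
}}

```text
t: 12.7
ee_pos: [0.5449, -0.2105, 0.1121]
tcp_rot: [2.396, 2.031, 0.001]
wrist_force: [-0.0, 0.6, 6.3]
finger_gap: 0.0778
grip_force: 3.5
```

Call:
{"fn": "carry_out", "kwargs": {
  "plan": [
    [[0, 0, 1, 0, 0.66], [0, 0, 2, 0, 0.66], [0, 0, 3, 0, 0.66], [0, 0, 4, 0, 0.66], [0, 0, 4, 0, 0.66]]
  ]
}}

```text
t: 13.2
ee_pos: [0.5444, -0.2103, 0.1072]
tcp_rot: [-2.396, -2.031, 0.0]
wrist_force: [0.7, -0.0, 0.1]
finger_gap: 0.0781
grip_force: 0.0
```

Force has dropped to zero, so it has probably snapped past the balls. Following it down to check.

Call:
{"fn": "carry_out", "kwargs": {
  "plan": [
    [[0, 0, 2, 0, 0.66], [0, 0, 4, 0, 0.66], [0, 0, 5, 0, 0.66], [0, 0, 6, 0, 0.66], [0, 0, 7, 0, 0.66], [0, 0, 8, 0, 0.66], [0, 0, 8, 0, 0.66]]
  ]
}}

```text
t: 13.9
ee_pos: [0.5445, -0.2103, 0.0994]
tcp_rot: [2.397, 2.031, -0.0]
wrist_force: [0.2, -0.4, -0.5]
finger_gap: 0.0778
grip_force: 0.0
```

Call:
{"fn": "carry_out", "kwargs": {
  "plan": [
    [[0, 0, 0.5, 0, 0.66], [0, 0, 1, 0, 0.66], [0, 0, 1.5, 0, 0.66], [0, 0, 2, 0, 0.66], [0, 0, 2, 0, 0.66]]
  ]
}}

```text
t: 14.4
ee_pos: [0.5453, -0.2107, 0.099]
tcp_rot: [2.396, 2.03, 0.002]
wrist_force: [-5.7, 2.9, 24.6]
finger_gap: 0.078
grip_force: 12.5
```

There is firm contact with the tips at z = 0.085, which is flush height. I'll check the moment balance, then retreat and look.

Run:
```python
from h import *
st=manip.get_state();print(st['ee_pos'],st['wrist_force'],st['torque'])
```

```text
[ 0.54526585 -0.21072845  0.09898847] [-5.70633817  2.91302278 24.57928536] [0.72186913 1.45889865 0.04167483]
```

Call:
{"fn": "carry_out", "kwargs": {
  "plan": [
    [[0, 0, -10, 0, 0.66], [0, 0, -40, 0, 0.66], [0, 0, -80, 0, 0.66], [40, 0, -100, 0, 0.66], [80, 0, -100, 0, 0.66], [80, 0, -100, 0, 0.66], [80, 0, -100, 0, 0.66]]
  ]
}}

```text
t: 15.1
ee_pos: [0.5577, -0.1306, 0.1975]
tcp_rot: [2.395, 2.033, 0.0]
wrist_force: [-0.1, -0.8, -0.1]
finger_gap: 0.0779
grip_force: 0.0
```

Run:
```python
from h import *
st=manip.get_state();print({k:np.round(st[k],4) for k in ['t','ee_pos','wrist_force']})
w=shot('wrist')
im=cv2.resize(w['img'][60:320,150:550],(800,520),interpolation=cv2.INTER_CUBIC);cv2.imwrite('pics/w7.png',im[:,:,::-1])
for n in ['block_two_top','land_a']:
    for r in manip.pinpoint(n,w)[:2]: print(n,round(r['p'],2),np.round(r['uv'],1),np.round(at(w,r['uv'],.085),4))
```

```text
{'t': np.float64(15.1), 'ee_pos': array([ 0.5577, -0.1306,  0.1975]), 'wrist_force': array([-0.1395, -0.8171, -0.0928])}
block_two_top 0.62 [324.8 271.7] [ 0.5494 -0.2129  0.085 ]
land_a 0.97 [362.2 271.8] [ 0.5872 -0.2192  0.085 ]
land_a 0.6 [279.6 272.3] [ 0.5035 -0.206   0.085 ]
```

View pics/w7.png

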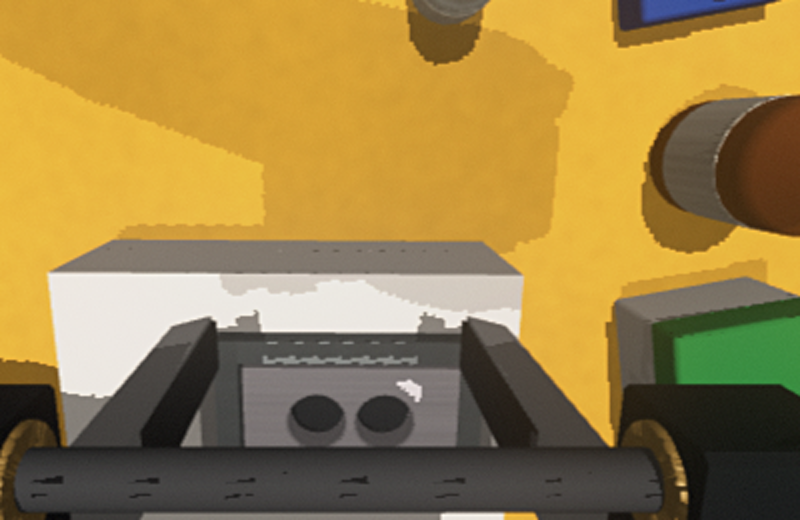

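I moved the wrong way, so the fingers hide the block. Horizontal force times lever accounts for all of the measured moment, so the press was evenly balanced. I'll move to the other side for a clear view.

Call:
{"fn": "carry_out", "kwargs": {
  "plan": [
    [[-40, 0, -20, 0, 0.66], [-80, 0, -40, 0, 0.66], [-120, 0, -40, 0, 0.66], [-150, 0, -40, 0, 0.66], [-150, 0, -40, 0, 0.66], [-150, 0, -40, 0, 0.66]]
  ]
}}

```text
t: 15.85
ee_pos: [0.5323, -0.2807, 0.2371]
tcp_rot: [-2.399, -2.028, 0.001]
wrist_force: [-0.1, 0.6, 0.0]
finger_gap: 0.0777
grip_force: 0.0
```

Run:
```python
from h import *
st=manip.get_state();print({k:np.round(st[k],4) for k in ['t','ee_pos','wrist_force','qd']})
w=shot('wrist')
im=cv2.resize(w['img'][40:300,120:520],(800,520),interpolation=cv2.INTER_CUBIC);cv2.imwrite('pics/w8.png',im[:,:,::-1])
for n in ['block_two_top','land_a']:
    for r in manip.pinpoint(n,w)[:2]: print(n,round(r['p'],2),np.round(r['uv'],1),np.round(at(w,r['uv'],.085),4))
```

```text
{'t': np.float64(15.85), 'ee_pos': array([ 0.5323, -0.2807,  0.2371]), 'wrist_force': array([-0.0922,  0.595 ,  0.0382]), 'qd': array([-0.0369, -0.0029, -0.0192,  0.0041, -0.0006, -0.0011, -0.0067])}
block_two_top 0.6 [323.1 117.8] [ 0.5474 -0.2115  0.085 ]
block_two_top 0.17 [489.7 128.4] [ 0.7164 -0.251   0.085 ]
land_a 0.82 [280.9 121.7] [ 0.5037 -0.2081  0.085 ]
land_a 0.81 [366.7 118.2] [ 0.5917 -0.2194  0.085 ]
```

View pics/w8.png

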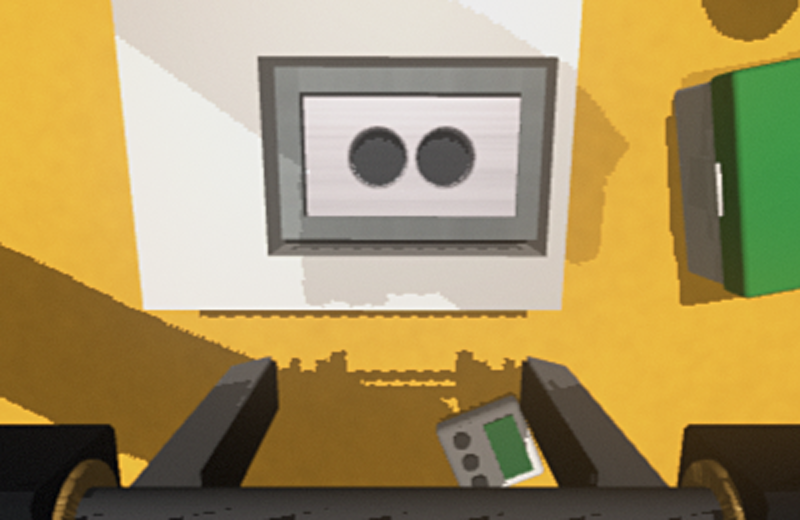

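The block's top fills the mouth in the crop from (303,95) to (520,215), flush at both ends with no proud edge or shadow. The lands measure 88.7 mm apart against 88 mm nominal. Handing in.

```bash
python3 -c "
from cell import manip
print(manip.close_job())"
```

```text
the job is handed in; nothing more can be done
None
```

The two-well block is pressed home in the shaker, level and flush at both ends in the last view; the 18-well block was still in its bay, nothing else was touched, and the job was handed in at about 16 s.

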